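Reset the modem bank behind its touch-latch lid

TASK

Reset the modem bank that has the tall aerials: press the marked edge of its touch-latch lid so that the lid springs ajar, push the lid up and over with a fingertip until it stays open by itself, then press the round reset button in the bay fully down and let it come back up. Only touch and push, gently: grip nothing, and leave the bank with the short aerials and the things lying about as they are.

Things in the scene. Friction and masses are not known exactly. Their poses are not given: they have to be found in the camera images.
- tall_bank: the modem bank with tall aerials (145 mm): dark steel case bolted down, 240 (x) by 200 (y) by 75 mm high; origin: centre of its underside; x axis from its front to the two rows of aerials on its rear top (x 66 to 116, y -95 to 95 mm). Both banks are alike but for the aerials; either may stand left or right.
- tall_lid (a joint): lid angle (rad): 0 latched, flush; -0.05 pressed in to its stop (5 to 6 mm at the free edge); 0.7 to 0.8 popped ajar; 1.57 upright; 1.95 open stop. The catch frees it for good when the free edge is pressed in 3.5 mm or more (about 4 N) and let go; a spring plunger then pops it. Pushed beyond upright it falls back and stays open; short of upright it sinks back to ajar.
- tall_press (a point): the small round mark on the lid's upper face, over the catch: 105 mm from the hinge line, 45 mm from the lid's middle towards the case's front; moves with the lid. The lid is a grey metal plate, 134 mm (along the hinge) by 120 by 4 mm, 85 g, on a damped hinge
- tall_edge (a point): the middle of the lid's free edge, 122 mm from the hinge line, mid-thickness; moves with the lid. Under the round mark a hooked striker, 12 mm wide, hangs from the inner face, its foot 21 mm below the lid's top face, 99 to 110 mm from the hinge line: push beside it
- tall_hinge (a point): the middle of the lid's hinge line, level with the case's top, along the case's x axis, at the left (+y) side of the bay; axes as the case's. The shut lid reaches from it to the case's -y, and swings up and over towards +y
- tall_button (a joint): travel of the round reset button in the bay (m): 0 released, 0.006 fully down; it springs back; about 5 N takes it fully down
- tall_button_top (a point): centre of the reset button's top: black upright button 22 mm across in a grey collar 38 mm across, its top 27 mm below the case's top, pressed straight down; moves with it. The bay under the lid is 45 mm deep, in the case's frame from x -100 to 40 mm, y -53 to 78 mm
- short_bank: the modem bank with short aerials (55 mm): dark steel case bolted down, 240 (x) by 200 (y) by 75 mm high; origin: centre of its underside; x axis from its front to the two rows of aerials on its rear top (x 66 to 116, y -95 to 95 mm). To be left alone; otherwise like the tall one.
- short_lid (a joint): as for the tall bank
- short_press (a point): as for the tall bank
- short_edge (a point): as for the tall bank
- short_hinge (a point): as for the tall bank
- short_button (a joint): as for the tall bank
- short_button_top (a point): as for the tall bank
- tall_skin: the lid's grey metal outer half (the upper 2 mm of its 4 mm); origin at the middle of the hinge line; turns with the lid
- tall_liner: the lid's inner half (the lower 2 mm of its 4 mm); origin at the middle of the hinge line; turns with the lid
- screwdriver: bystander: a screwdriver, 150 mm long, lying near the banks; origin at its underside
- mug: bystander: a white mug, 95 mm tall, 80 mm wide; origin at its underside
- adapter: bystander: a black plug-in power adapter, 70 x 45 x 30 mm; origin at its underside
- spare_aerial: bystander: a loose black rod aerial with a brass foot, 175 mm long, lying down; origin at its underside
- card_tray: bystander: a small white open tray with two dividers, 120 x 90 x 35 mm; origin at its underside
- handset: bystander: a black handset lying flat, 150 x 70 x 9 mm; origin at its underside
- contact_spray: bystander: a spray can, 52 mm across, 150 mm tall; origin at its underside

How it is judged (in metres and radians):
On the way, in this order (a step that is already met when the one before it is completed fails the run):
1. the lid of the bank with tall aerials has sprung ajar (value of joint tall_lid above 0.45 rad and value of joint tall_button below 0.002 m), for 0.2 s.
2. that lid stands open beyond upright (value of joint tall_lid above 1.65 rad and value of joint tall_button below 0.002 m), for 0.2 s.
3. the reset button is down (value of joint tall_button above 0.0048 m and value of joint tall_lid above 1.65 rad), for 0.05 s.
At the end, for the whole second after the job is handed in: the lid of the bank with tall aerials stays open (beyond 1.7 rad) and its button is up again (less than 1.5 mm down) after having been pressed at least 4.8 mm; the other bank's lid is still latched shut (below 0.05 rad) and its button up; every bystander is within 40 mm of where it was (value of joint tall_lid above 1.7 rad and value of joint each of tall_button, short_button below 0.0015 m and value of joint short_lid below 0.05 rad and distance of each of screwdriver, mug, adapter, spare_aerial, card_tray, handset, contact_spray from where it was at the start of the episode below 0.04 m); the robot touches nothing.
It fails at once if the lid or the button of the bank with short aerials is worked (value of joint short_lid above 0.1 rad or value of joint short_button above 0.003 m).
It fails at once if the lid is pinched (more than 8 N on its outer and on its inner face at once) (contact force between the fingers and tall_skin above 8 N and contact force between the fingers and tall_liner above 8 N).
It fails at once if the bank is pressed roughly (more than 80 N of finger contact in all) (contact force between the fingers and tall_bank above 80 N).
It fails at once if a loose thing is carried off or knocked away (moved more than 40 mm) (distance of any of screwdriver, mug, adapter, spare_aerial, card_tray, handset, contact_spray from where it was at the start of the episode above 0.04 m).
It also fails if it takes over 43 s, if anything falls off the work surface, if the arm or the gripper's body presses on something with over 40 N, if the wrist force passes 120 N, or if a joint passes its speed limit or range.

ROBOT

A 6-joint arm with a two-finger parallel gripper is mounted at the origin on the work surface. World frame = base frame: x ahead of the robot, y to its left, z up, the work surface at z = 0. Lengths are in mm, angles in rad, forces in N, time in s.
With the tool pointing down it reaches from about 350 to 975 mm from the base axis. Payload 7.1 kg.
Tool frame: the origin (TCP) lies on the centre line of the jaws, within the pads' length; the fingertips stand 25 mm ahead of it and the grasp point (between the pads) lies 6 mm ahead of it (ctrl.nose_length is the distance from the TCP to the fingertips, in mm); x points along the fingers, y is the direction in which the jaws open and shut, and the axes are right-handed (so a half turn about x gives the same grasp; the last joint's range is limited). The gripper opens to 88 mm and grips with 3 to 60 N. Pads are 20 mm wide; open, the fingers measure 115 mm over their backs; the gripper's body (75 mm by 178 mm) begins 61 mm behind the grasp point.
Start: joints at [-1.288, 0.423, 1.63, -0, 1.089, -0.019], TCP at [185.792, -596.73, 247.675] pointing down, gripper open.
Joint ranges: [-3, 3], [-0.9, 2.11], [0.09, 2.58], [-1.31, 4.45], [0.11, 2.69], [-2.54, 2.54]. Speed limits (rad/s): [2.39, 2.39, 3.01, 3.14, 3.14, 3.14].

INTERFACE

Orientations are given as a rotation vector (axis times angle).
In Python, from workcell import ctrl gives the robot as it stands.
- The arm moves only by the tool arm_command, never from a script. Its argument "deltas" is a list of rows, each a list of 4 numbers: the shift along the tool's x, y, z in m, then the turn about the tool's x in rad. In form: [[tx, ty, tz, yaw], ...]. A call has 1 to 10 rows; each row shifts and turns the pose as measured when the row begins, along the tool's axes as they then stand; what a row does not reach is not made up. A row lasts 1/10 s, in which the tool goes at most 50 mm and 8.59 degrees, less where a joint would pass 70% of its speed; a pose out of reach is approached as far as the arm can. A call is refused whole if a number of a shift passes 0.05 or a number of a turn 0.15, either way. A call with a gripper value outside its range is refused whole. "hand" is the finger opening in m, from 0 to 0.0878, set as the call begins (left out, the last holds). The fingers move at their own pace and stop on an object; the grip force is fixed at half the most. Time passes only in rows, so rows that do not move let the fingers close. It gives the time, the measured TCP pose, the force and the opening at its end, in the units of the state.
- ctrl.get_obs(): the state, without advancing time (a new reading comes with each control period).
- ctrl.get_image(name): name is "scene" or "top" or "wrist"; returns the picture (480x640x3 uint8, red, green, blue); there is no depth.
- ctrl.get_calibration(name): a dict with "fx", "fy", "cx", "cy" (pixels), "dist" ([k1, k2, p1, p2, k3] as OpenCV has them; the pictures are not rectified), "R" (3x3) and "t" (3): a world point X has camera coordinates R X + t. Camera axes: x right, y down, z forward; pixel columns grow to the right and rows downward; lengths in mm; the calibration is good to about 2 mm. A picture is of the moment at which its call begins: read the wrist's pose just before it. get_calibration takes no time and is no camera call; for the wrist camera it gives the pose at the moment of the call.
- ctrl.close_job(): hands the job in, once; it reports no verdict.
The state is a dict: "t": time; "qpos": joint angles; "qvel": joint speeds; "joint_torque": joint torques, N m; "ee_pos": TCP position; "orientation": TCP orientation; "ft_force": force on the tool from outside, world axes, zero at the start; "moment": the same for the moment, N m; "width": finger opening in mm.
Only numpy, scipy, OpenCV 4.12 (cv2) and the standard library are available. Lean on these libraries where they do the work, as an engineer would, in place of code of your own. Each camera call takes 0.05 s, during which the arm holds its last target.

## Working session

There is one attempt and no reset: what is moved stays moved. The work goes in short steps, Python scripts to look and compute and a tool call to move; the robot and the scene stay as the last step left them, time stands still between calls to the robot, and variables do not carry over. Pictures are saved under pics/ and viewed, and the job is handed in when it is done.

Besides the shell and the picture viewer there is one more tool, called after "Call:" in YAML: its name, and indented under it one key for each argument. arm_command: Moves the arm, as the interface text tells. Its arguments: {"type":"object","properties":{"deltas":{"type":"array","items":{"type":"array","items":{"type":"number"}}},"hand":{"type":"number"}},"required":["deltas"]}

```bash
ls; mkdir -p pics; python3 - <<'E'
from workcell import ctrl
import cv2
for n in("scene","top","wrist"):
    c=ctrl.get_calibration(n); print(n,c)
    cv2.imwrite(f"pics/{n}0.png",ctrl.get_image(n)[:,:,::-1])
print(ctrl.get_obs(), ctrl.nose_length)
E
```

```text
pics
scene {'fx': 497.3815913841232, 'fy': 497.3815913841232, 'cx': 320.5380712683085, 'cy': 241.51589779644792, 'dist': array([-0.08595526,  0.        ,  0.        ,  0.        ,  0.        ]), 'R': array([[-0.81315052,  0.5819225 ,  0.01234658],
       [ 0.38759385,  0.55718627, -0.73438033],
       [-0.43423179, -0.59237629, -0.67862589]]), 't': array([ 480.48748948, -155.67762764, 1464.80539788])}
top {'fx': 544.8984391987311, 'fy': 544.8984391987311, 'cx': 318.60597720387983, 'cy': 242.08178802982104, 'dist': array([0.03492179, 0.        , 0.        , 0.        , 0.        ]), 'R': array([[ 0.01055394, -0.99993638,  0.00398102],
       [-0.99754619, -0.01080411, -0.06917274],
       [ 0.06921135, -0.0032412 , -0.99759675]]), 't': array([  -4.76300099,  588.7787948 , 1484.69989718])}
wrist {'fx': 401.6386179263001, 'fy': 401.6386179263001, 'cx': 318.2331080467231, 'cy': 241.7334398891243, 'dist': array([-0.02807404,  0.        ,  0.        ,  0.        ,  0.        ]), 'R': array([[ 0.29755772, -0.95470288, -0.00134879],
       [-0.92424962, -0.2884196 ,  0.25015349],
       [-0.23921127, -0.07318848, -0.96820525]]), 't': array([-623.13917162,  -30.34829652,  389.86785353])}
{'t': 0.15, 'qpos': array([-1.28801112e+00,  4.23653104e-01,  1.63046370e+00, -4.51859072e-05,
        1.08858435e+00, -1.89665814e-02]), 'qvel': array([-3.36562776e-04, -2.82900395e-03, -1.54367491e-03,  1.46355658e-04,
        7.49318517e-04,  8.44358410e-05]), 'joint_torque': array([ 1.00887839e-03, -5.44985068e+01, -2.73919111e+01,  6.44631637e-02,
        2.04754143e-02, -8.74299553e-05]), 'ee_pos': array([ 185.67513055, -596.39143611,  247.10780813]), 'orientation': array([ 2.0592453 ,  0.31426013, -2.05963166]), 'ft_force': array([-0.78842944, -0.5619415 , -0.69576637]), 'moment': array([ 0.0182054 , -0.04975411, -0.00125166]), 'width': 87.86074184695364} 25.0
```

View pics/scene0.png

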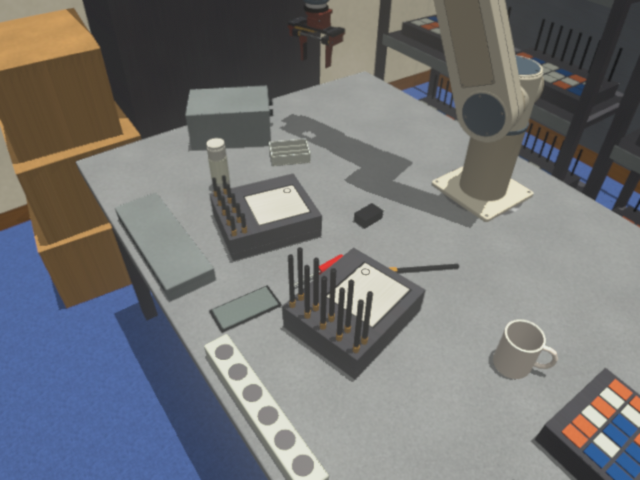

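View pics/top0.png

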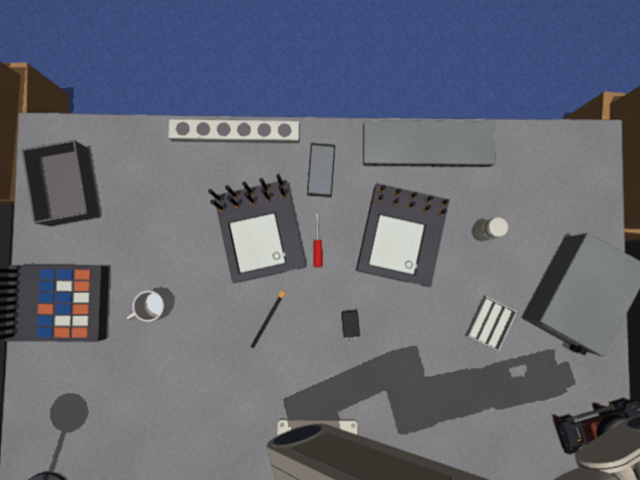

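The tall bank is on the left in the top view, centred near (260,232), with its round mark near (277,256). The short bank is near (403,235). I'll enlarge the tall one.

```bash
python3 - <<'E'
import cv2
i=cv2.imread("pics/top0.png")
cv2.imwrite("pics/top0c.png",cv2.resize(i[170:295,200:320],None,fx=6,fy=6,interpolation=cv2.INTER_CUBIC)[:600*1+150][:, :].copy()[::1][0:750])
c=i[175:290,200:320]; cv2.imwrite("pics/top0c.png",cv2.resize(c,None,fx=5,fy=5,interpolation=cv2.INTER_CUBIC))
i=cv2.imread("pics/scene0.png")
c=i[235:385,270:440]; cv2.imwrite("pics/sc0c.png",cv2.resize(c,None,fx=4,fy=4,interpolation=cv2.INTER_CUBIC))
E
```

```text
(no output)
```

View pics/top0c.png

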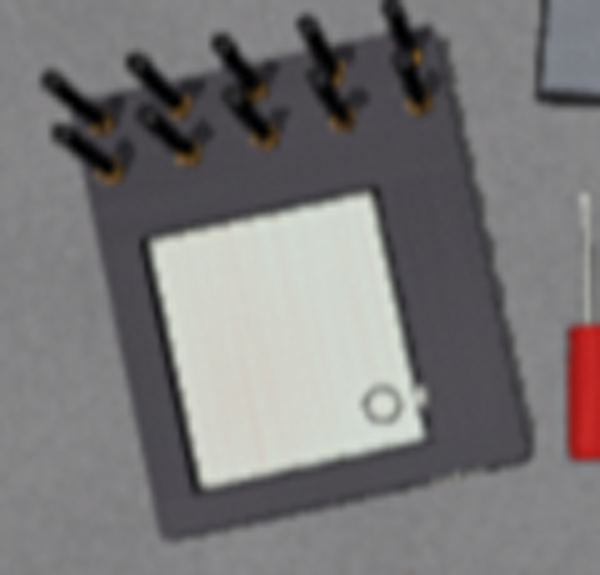

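View pics/sc0c.png

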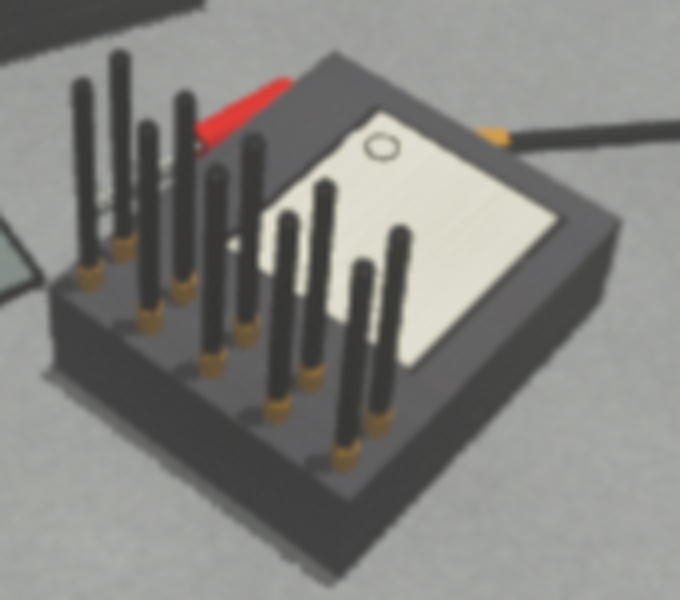

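```bash
cat > h.py <<'E'
import numpy as np, cv2
from workcell import ctrl
def ray(n,px,cal=None):
    c=cal or ctrl.get_calibration(n)
    K=np.array([[c['fx'],0,c['cx']],[0,c['fy'],c['cy']],[0,0,1]])
    p=cv2.undistortPoints(np.array([[px]],float),K,np.array(c['dist']))[0,0]
    R=np.array(c['R']);t=np.array(c['t'])
    return -R.T@t, R.T@np.array([p[0],p[1],1])
def onz(n,px,z,cal=None):
    o,d=ray(n,px,cal); return o+d*(z-o[2])/d[2]
def proj(n,X,cal=None):
    c=cal or ctrl.get_calibration(n)
    K=np.array([[c['fx'],0,c['cx']],[0,c['fy'],c['cy']],[0,0,1]])
    return cv2.projectPoints(np.array(X,float).reshape(-1,3),cv2.Rodrigues(np.array(c['R']))[0],np.array(c['t']),K,np.array(c['dist']))[0][:,0]
E
python3 - <<'E'
from h import *
T={k:((u+.5)/5-.5+200,(v+.5)/5-.5+175) for k,(u,v) in dict(lTL=(150,240),lTR=(377,190),lBR=(425,440),lBL=(200,490),mark=(382,404),cTR=(440,30),cBR=(533,462),cBL=(165,540)).items()}
S={k:((u+.5)/4-.5+270,(v+.5)/4-.5+235) for k,(u,v) in dict(mark=(382,147),lBR=(378,110),lBL=(558,217),lTL=(410,368),lTR=(230,243),cBR=(337,52),cBL=(621,222),cTL=(348,500),cTR=(50,290)).items()}
for k,v in T.items(): print('top',k,onz('top',v,75).round(1))
for k,v in S.items(): print('scene',k,onz('scene',v,75).round(1))
E
```

```text
top lTL [634.5 239.4  75. ]
top lTR [662.6 119.   75. ]
top lBR [529.5  91.4  75. ]
top lBL [501.8 210.   75. ]
top mark [548.3 114.5  75. ]
top cTR [749.3  86.6  75. ]
top cBR [518.4  33.9  75. ]
top cBL [475.2 227.9  75. ]
scene mark [551.5 114.   75. ]
scene lBR [534.9  90.2  75. ]
scene lBL [506.6 209.3  75. ]
scene lTL [637.4 241.2  75. ]
scene lTR [662.5 122.4  75. ]
scene cBR [524.2  39.2  75. ]
scene cBL [481.1 231.7  75. ]
scene cTL [711.6 284.5  75. ]
scene cTR [757.9  95.   75. ]
```

```bash
cat >> h.py <<'E'
from scipy.spatial.transform import Rotation as Ro
YAW=0.224; EX=np.array([np.cos(YAW),np.sin(YAW),0]); EY=np.array([-np.sin(YAW),np.cos(YAW),0])
CASE=np.array([616,160,0.])+0
MARK=np.array([550,114,75.])
HINGE=MARK+45*EX+105*EY
def st():
    o=ctrl.get_obs(); R=Ro.from_rotvec(o['orientation']).as_matrix(); return o,R
def goto(tip):  # tip target world -> tool-frame delta (mm)
    o,R=st(); tcp=np.array(tip)+[0,0,25]
    d=R.T@(tcp-o['ee_pos'])
    ty=R[:,1]; a=np.arctan2(ty[1],ty[0]); 
    print('t',round(o['t'],2),'ee',o['ee_pos'].round(1),'F',o['ft_force'].round(1),'w',round(o['width'],1),'delta mm',d.round(1),'tooly az',round(a,3),'case y az',round(YAW+np.pi/2,3),'q6',o['qpos'][5].round(2), 'toolx',R[:,0].round(3))
E
python3 - <<'E'
from h import *
print(HINGE); o,R=st(); print(R.round(3)); goto(MARK+[0,0,60])
E
```

```text
[570.55194972 226.37267178  75.        ]
[[-0.     0.297 -0.955]
 [ 0.001 -0.955 -0.297]
 [-1.    -0.001  0.   ]]
t 0.15 ee [ 185.7 -596.4  247.1] F [-0.8 -0.6 -0.7] w 87.9 delta mm [  87.7 -569.9 -559. ] tooly az -1.269 case y az 1.795 q6 -0.02 toolx [-0.     0.001 -1.   ]
```

Call:
arm_command:
  deltas:
    - [0,-0.034,-0.034,0]
    - [0,-0.034,-0.034,0]
    - [0,-0.034,-0.034,0]
    - [0,-0.034,-0.034,0]
    - [0,-0.034,-0.034,0]
    - [0,-0.034,-0.034,0]
    - [0,-0.034,-0.034,0]
    - [0,-0.034,-0.034,0]
    - [0,-0.034,-0.034,0]
    - [0,-0.034,-0.034,0]
  hand: 0

```text
t: 1.15
ee_pos: [414.1, -160.6, 245.4]
orientation: [2.065, 0.302, -2.065]
ft_force: [0.9, -1.7, 0.2]
width: 11.0
```

```bash
python3 - <<'E'
from h import *
goto(MARK+[0,0,60])
E
```

```text
t 1.15 ee [ 414.1 -160.6  245.4] F [ 0.9 -1.7  0.2] w 11.0 delta mm [  85.4 -224.1 -208.9] tooly az -1.28 case y az 1.795 q6 0.88 toolx [ 0. -0. -1.]
```

Call:
arm_command:
  deltas:
    - [0,-0.036,-0.034,0]
    - [0,-0.036,-0.034,0]
    - [0,-0.036,-0.034,0]
    - [0,-0.036,-0.034,0]
    - [0,-0.036,-0.034,0]
    - [0,-0.036,-0.034,0]
    - [0,0,0,-0.15]
    - [0,0,0,-0.15]
    - [0,0,0,-0.15]
    - [0,0,0,-0.15]

```text
t: 2.15
ee_pos: [548.5, 116.6, 244.4]
orientation: [1.686, 0.811, -1.683]
ft_force: [0.4, 0.2, 0.2]
width: 0.2
```

Call:
arm_command:
  deltas:
    - [0,0,0,-0.15]
    - [0,0,0,-0.15]
    - [0,0,0,-0.15]
    - [0,0,0,-0.15]
    - [0,0,0,-0.15]
    - [0,0,0,-0.15]
    - [0,0,0,-0.15]
    - [0,0,0,-0.15]
    - [0,0,0,-0.15]
    - [0,0,0,-0.15]

```text
t: 3.15
ee_pos: [546.3, 116.7, 241.6]
orientation: [0.58, 1.495, -0.584]
ft_force: [0.5, -0.6, 0.8]
width: 0.3
```

```bash
python3 - <<'E'
from h import *
goto(MARK+[0,0,60])
E
```

```text
t 3.15 ee [546.3 116.7 241.6] F [ 0.5 -0.6  0.8] w 0.3 delta mm [81.6  0.8  4.7] tooly az 0.827 case y az 1.795 q6 -0.64 toolx [-0.004 -0.001 -1.   ]
```

Call:
arm_command:
  deltas:
    - [0,0,0,-0.15]
    - [0,0,0,-0.15]
    - [0,0,0,-0.15]
    - [0,0,0,-0.15]
    - [0,0,0,-0.15]
    - [0,0,0,-0.15]
    - [0,0,0,-0.06]
    - [0,0,0,0]

```text
t: 3.95
ee_pos: [544.7, 116.4, 239.6]
orientation: [-0.175, 1.572, 0.174]
ft_force: [-0.5, 0.7, -0.4]
width: 0.0
```

```bash
python3 - <<'E'
from h import *
goto(MARK+[0,0,60])
c=ctrl.get_calibration('wrist'); cv2.imwrite('pics/w1.png',ctrl.get_image('wrist')[:,:,::-1])
import pickle; pickle.dump(c,open('w1.pkl','wb'))
print(proj('wrist',[MARK,HINGE,HINGE-122*EY],c))
E
```

```text
t 3.95 ee [544.7 116.4 239.6] F [-0.5  0.7 -0.4] w 0.0 delta mm [79.6 -3.5  5.3] tooly az 1.793 case y az 1.795 q6 -1.6 toolx [-0.008 -0.002 -1.   ]
[[312.30930285 236.56969607]
 [443.34868419 290.88858229]
 [291.39912043 291.26074103]]
```

View pics/w1.png

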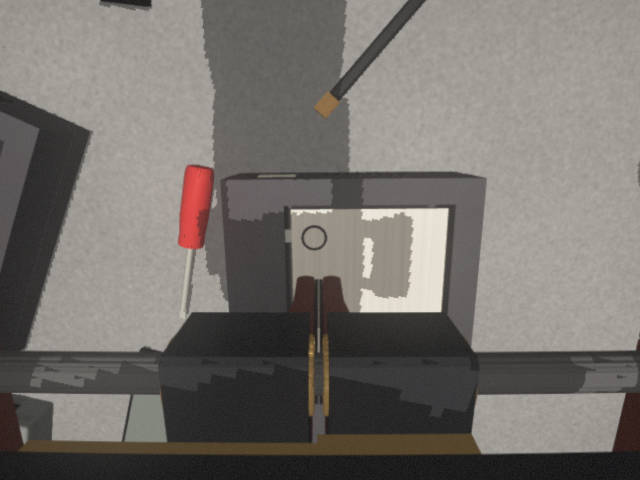

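The wrist view has the mark at (314,238), within about 2 px of my prediction (312,237). I'll descend to it.

Call:
arm_command:
  deltas:
    - [0.04,-0.002,0.003,0]
    - [0.04,-0.001,0.002,0]
    - [0.04,0,0,0]
    - [0,0,0,0]

```text
t: 4.4
ee_pos: [551.8, 114.7, 118.3]
orientation: [-0.167, 1.567, 0.166]
ft_force: [-1.0, -0.7, 0.5]
width: 0.6
```

```bash
python3 - <<'E'
from h import *
goto(MARK)
E
```

```text
t 4.4 ee [551.8 114.7 118.3] F [-1.  -0.7  0.5] w 0.6 delta mm [18.3 -0.3 -1.8] tooly az 1.783 case y az 1.795 q6 -1.6 toolx [-0.002 -0.001 -1.   ]
```

Call:
arm_command:
  deltas:
    - [0.008,0,-0.001,0]
    - [0.006,0,-0.001,0]
    - [0.004,0,0,0]
    - [0.003,0,0,0]

```text
t: 4.8
ee_pos: [552.4, 114.8, 100.6]
orientation: [-0.165, 1.561, 0.164]
ft_force: [-0.9, -1.4, 1.9]
width: 0.6
```

```bash
python3 - <<'E'
from h import *
goto(MARK)
E
```

```text
t 4.8 ee [552.4 114.8 100.6] F [-0.9 -1.4  1.9] w 0.6 delta mm [ 0.6 -0.3 -2.5] tooly az 1.78 case y az 1.795 q6 -1.6 toolx [ 0.004  0.    -1.   ]
```

Call:
arm_command:
  deltas:
    - [0.002,0,0,0]
    - [0.002,0,0,0]

```text
t: 5.0
ee_pos: [552.5, 114.8, 98.2]
orientation: [-0.165, 1.56, 0.164]
ft_force: [-3.4, -1.0, 5.1]
width: 0.2
```

Call:
arm_command:
  deltas:
    - [0.002,0,0,0]

```text
t: 5.1
ee_pos: [552.4, 114.9, 97.0]
orientation: [-0.165, 1.56, 0.164]
ft_force: [-2.9, -0.4, 4.8]
width: 0.4
```

Call:
arm_command:
  deltas:
    - [0.002,0,0,0]

```text
t: 5.2
ee_pos: [552.4, 114.9, 95.7]
orientation: [-0.164, 1.56, 0.164]
ft_force: [-4.1, -0.4, 5.4]
width: 0.6
```

Call:
arm_command:
  deltas:
    - [0.0025,0,0,0]

```text
t: 5.3
ee_pos: [552.6, 114.9, 94.5]
orientation: [-0.164, 1.56, 0.164]
ft_force: [-9.0, -2.5, 29.8]
width: 0.4
```

Call:
arm_command:
  deltas:
    - [-0.02,0,0,0]
    - [-0.045,-0.015,0,0]
    - [-0.045,-0.015,0,0]
    - [-0.045,-0.01,0,0]
    - [0,0,0,0]

```text
t: 5.8
ee_pos: [562.4, 75.1, 255.8]
orientation: [-0.165, 1.554, 0.165]
ft_force: [0.2, 0.7, -0.1]
width: 0.3
```

```bash
python3 - <<'E'
from h import *
goto(HINGE-125*EY+[0,0,60])
c=ctrl.get_calibration('wrist'); cv2.imwrite('pics/w2.png',ctrl.get_image('wrist')[:,:,::-1])
s=ctrl.get_image('scene')[:,:,::-1]; cv2.imwrite('pics/s2.png',cv2.resize(s[200:400,240:460],None,fx=3,fy=3,interpolation=2))
E
```

```text
t 5.8 ee [562.4  75.1 255.8] F [ 0.2  0.7 -0.1] w 0.3 delta mm [96.2 21.3 40.3] tooly az 1.781 case y az 1.795 q6 -1.67 toolx [ 0.01   0.001 -1.   ]
```

View pics/s2.png

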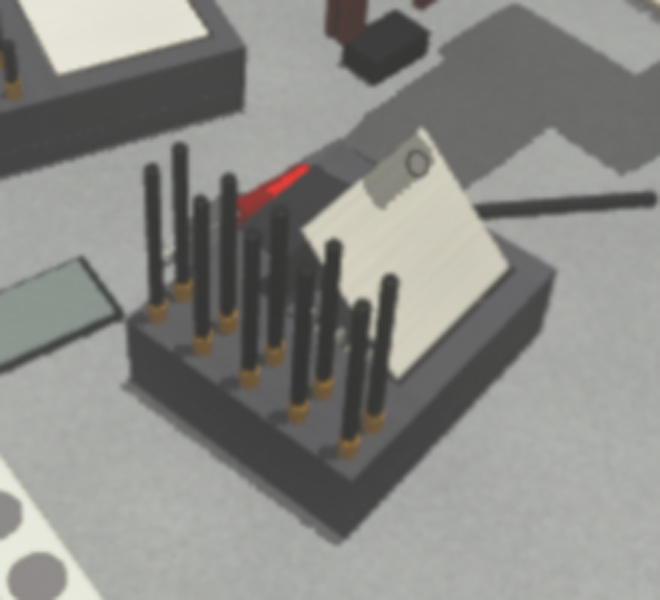

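View pics/w2.png

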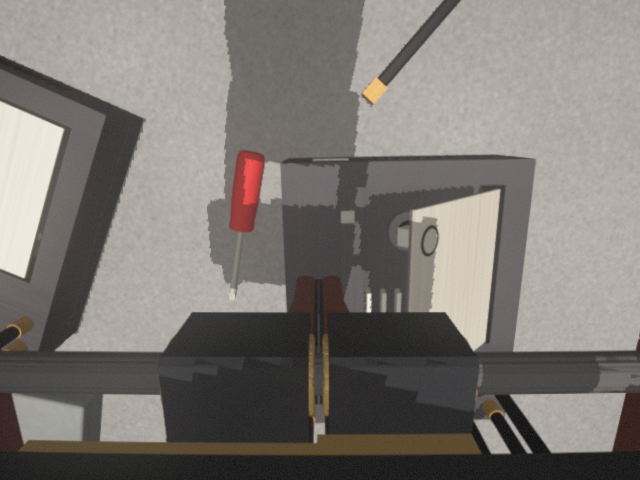

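The lid has popped ajar: the scene crop shows it raised, with the mark at (417,162). Next I'll go down on its free-edge side, 45 mm along from the striker, and push.

Call:
arm_command:
  deltas:
    - [0.02,0,0.04,0]
    - [0.04,0,0.002,0]
    - [0.03,0,0,0]
    - [0.006,0.01,0,0]
    - [0,0.01,0,0]

```text
t: 6.4
ee_pos: [593.8, 105.4, 145.1]
orientation: [-0.165, 1.57, 0.165]
ft_force: [-0.1, -0.3, 0.3]
width: 0.6
```

```bash
python3 - <<'E'
from h import *
goto(HINGE-125*EY+[0,0,60])
E
```

```text
t 6.4 ee [593.8 105.4 145.1] F [-0.1 -0.3  0.3] w 0.6 delta mm [-14.9  -1.8   4.2] tooly az 1.781 case y az 1.795 q6 -1.63 toolx [-0.006 -0.001 -1.   ]
```

Call:
arm_command:
  deltas:
    - [-0.008,0.012,0.002,0]
    - [-0.008,0.012,0.002,0]
    - [0,0.012,0,0]
    - [0,0.012,0,0]
    - [0,0.012,0,0]

```text
t: 6.9
ee_pos: [588.3, 165.7, 173.5]
orientation: [-0.177, 1.56, 0.161]
ft_force: [-0.1, -0.9, 1.6]
width: 0.1
```

```bash
python3 - <<'E'
from h import *
goto(HINGE-0*EY+[0,0,62])
s=ctrl.get_image('scene')[:,:,::-1]; cv2.imwrite('pics/s3.png',cv2.resize(s[130:400,240:460],None,fx=2.2,fy=2.2,interpolation=2))
E
```

```text
t 6.9 ee [588.3 165.7 173.5] F [-0.1 -0.9  1.6] w 0.1 delta mm [10.8 63.2 -4.5] tooly az 1.786 case y az 1.795 q6 -1.52 toolx [ 0.006 -0.01  -1.   ]
```

View pics/s3.png

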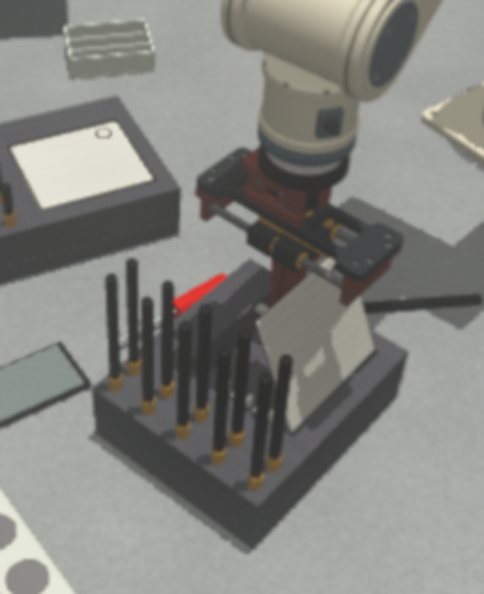

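Call:
arm_command:
  deltas:
    - [0.002,0.012,0,0]
    - [0.002,0.012,0,0]
    - [0.002,0.012,0,0]
    - [0.001,0.012,0,0]
    - [0,0.008,0,0]

```text
t: 7.45
ee_pos: [574.9, 228.5, 166.3]
orientation: [-0.176, 1.558, 0.164]
ft_force: [1.2, -0.6, -1.1]
width: 0.5
```

```bash
python3 - <<'E'
from h import *
goto(HINGE-0*EY+[0,0,62])
s=ctrl.get_image('scene')[:,:,::-1]; cv2.imwrite('pics/s4.png',cv2.resize(s[130:400,240:460],None,fx=2.2,fy=2.2,interpolation=2))
E
```

```text
t 7.45 ee [574.9 228.5 166.3] F [ 1.2 -0.6 -1.1] w 0.5 delta mm [ 4.2 -1.1 -4.7] tooly az 1.788 case y az 1.795 q6 -1.42 toolx [ 0.007 -0.007 -1.   ]
```

View pics/s4.png

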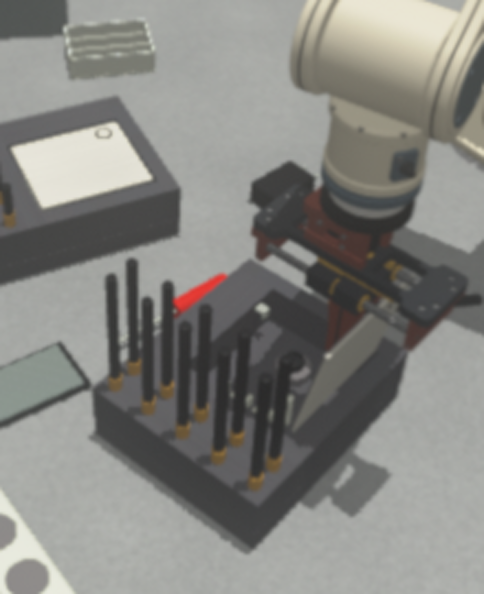

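Call:
arm_command:
  deltas:
    - [-0.015,-0.03,0,0]
    - [-0.025,-0.04,-0.01,0]
    - [-0.025,-0.04,-0.015,0]
    - [-0.01,-0.01,-0.02,0]
    - [0,0,0,0]

```text
t: 8.0
ee_pos: [554.7, 101.4, 241.7]
orientation: [-0.18, 1.562, 0.168]
ft_force: [-0.1, -0.2, 0.7]
width: 0.2
```

```bash
python3 - <<'E'
from h import *
import pickle
goto(HINGE-0*EY+[0,0,62])
c=ctrl.get_calibration('wrist'); cv2.imwrite('pics/w5.png',ctrl.get_image('wrist')[:,:,::-1]);pickle.dump(c,open('w5.pkl','wb'))
s=ctrl.get_image('scene')[:,:,::-1]; cv2.imwrite('pics/s5f.png',s); cv2.imwrite('pics/s5.png',cv2.resize(s[230:400,270:450],None,fx=3.5,fy=3.5,interpolation=2))
s=ctrl.get_image('top')[:,:,::-1]; cv2.imwrite('pics/t5.png',cv2.resize(s[175:290,200:320],None,fx=5,fy=5,interpolation=2))
E
```

```text
t 8.0 ee [554.7 101.4 241.7] F [-0.1 -0.2  0.7] w 0.2 delta mm [ 78.8 119.1  42.9] tooly az 1.792 case y az 1.795 q6 -1.62 toolx [ 0.002 -0.008 -1.   ]
```

View pics/s5.png

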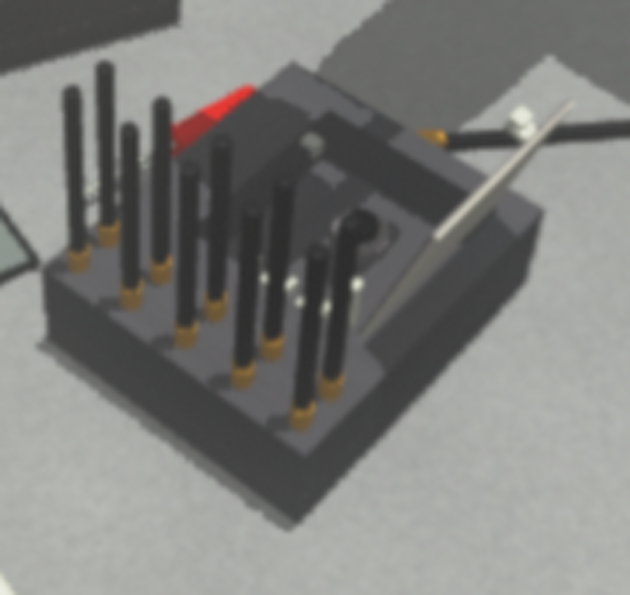

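View pics/w5.png

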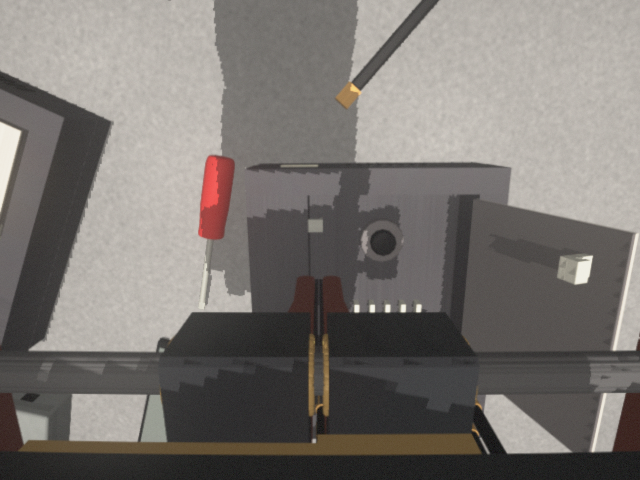

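View pics/t5.png

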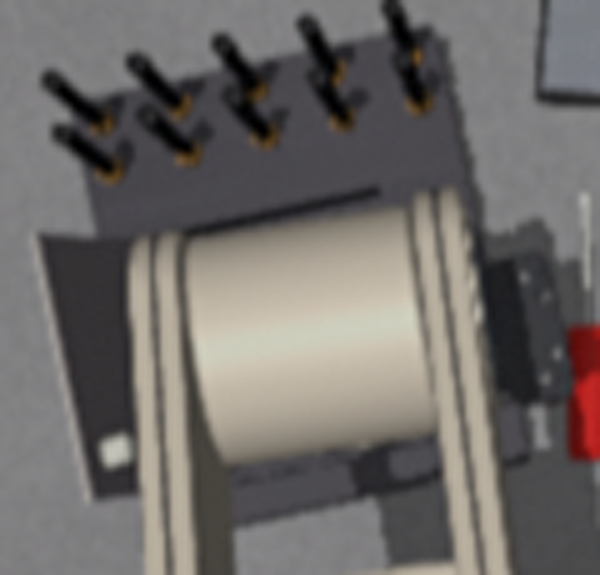

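The lid is open past upright. The button shows at about (383,241) in the wrist view and (360,225) in the scene crop.

```bash
python3 - <<'E'
from h import *
import pickle
c=pickle.load(open('w5.pkl','rb'))
B=onz('wrist',(383,241.5),48,c); print(B)
B2=onz('scene',((360.5)/3.5-.5+270,(224.5)/3.5-.5+230),48); print(B2)
for b in (B,B2): print('case',(b-CASE)@EX,(b-CASE)@EY)
# check: mark-like reference, case front corners in wrist
for p in((248,168),(508,168)): print(onz('wrist',p,75,c))
goto(B)
E
```

```text
[559.73866313 158.55436844  48.        ]
[563.20013096 157.15855543  48.        ]
case -55.176864717834334 11.087897763689748
case -52.11192966593651 8.958055841008395
[521.35707204  39.74249543  75.        ]
[478.09095132 229.50213081  75.        ]
t 8.15 ee [556.1 103.4 240.3] F [ 0.4 -0.2 -0.2] w 0.6 delta mm [166.9  54.2  15.7] tooly az 1.795 case y az 1.795 q6 -1.62 toolx [ 0.002 -0.007 -1.   ]
```

Coming straight down, the gripper body would foul the open lid. I'll turn about 77° first so its long side lies along the case's x axis.

Call:
arm_command:
  deltas:
    - [0,0,0,0.15]
    - [0,0,0,0.15]
    - [0,0,0,0.15]
    - [0,0,0,0.15]
    - [0,0,0,0.15]
    - [0,0,0,0.15]
    - [0,0,0,0.15]
    - [0,0,0,0.15]
    - [0,0,0,0.15]
    - [0,0,0,0]

```text
t: 9.15
ee_pos: [558.0, 115.6, 228.9]
orientation: [0.87, 1.391, -0.89]
ft_force: [0.0, -0.6, 0.8]
width: 0.5
```

```bash
python3 - <<'E'
from h import *
goto([561,157,100])
E
```

```text
t 9.15 ee [558.  115.6 228.9] F [ 0.  -0.6  0.8] w 0.5 delta mm [103.5  21.6 -36.4] tooly az 0.44 case y az 1.795 q6 -0.25 toolx [-0.011 -0.008 -1.   ]
```

Call:
arm_command:
  deltas:
    - [0,0.021,-0.036,0]
    - [0.03,0,0,0]
    - [0.03,0,0,0]
    - [0.03,0,0,0]
    - [0,0,0,0]

```text
t: 9.65
ee_pos: [562.6, 162.9, 133.4]
orientation: [0.85, 1.399, -0.869]
ft_force: [-1.1, -0.8, 1.2]
width: 0.5
```

```bash
python3 - <<'E'
from h import *
import pickle
goto([561,157,48])
c=ctrl.get_calibration('wrist'); cv2.imwrite('pics/w6.png',ctrl.get_image('wrist')[:,:,::-1]);pickle.dump(c,open('w6.pkl','wb'))
print(proj('wrist',[[561,157,48]],c))
s=ctrl.get_image('scene')[:,:,::-1]; cv2.imwrite('pics/s6.png',cv2.resize(s[130:400,240:460],None,fx=2.2,fy=2.2,interpolation=2))
E
```

```text
t 9.65 ee [562.6 162.9 133.4] F [-1.1 -0.8  1.2] w 0.5 delta mm [60.5 -3.3  4.4] tooly az 0.466 case y az 1.795 q6 -0.2 toolx [-0.01  -0.007 -1.   ]
[[312.35520068 268.18955529]]
```

View pics/s6.png

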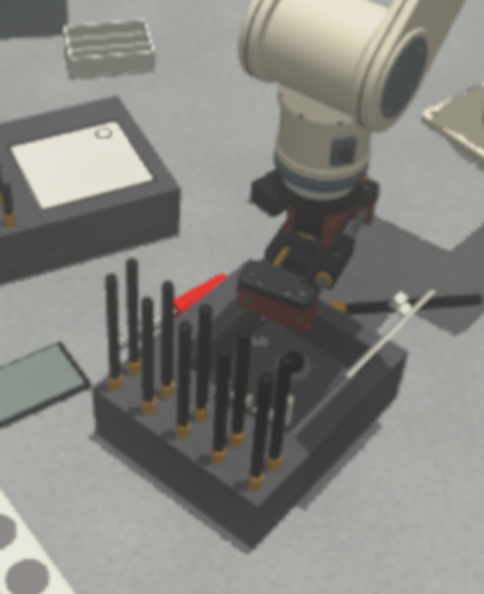

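View pics/w6.png

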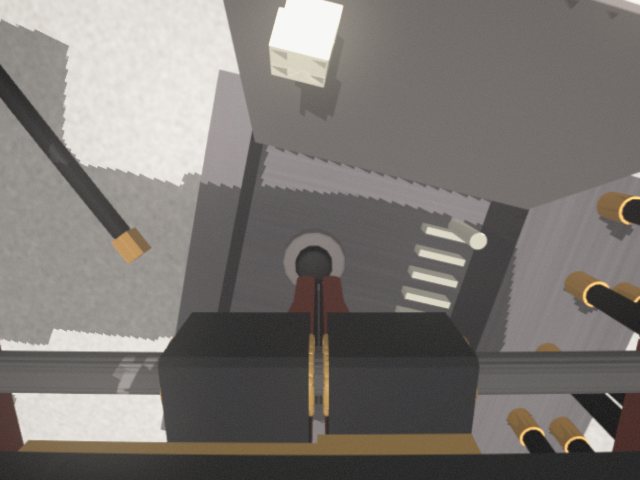

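The button sits about 2 mm to +y of my estimate. The lid's striker would come close to the camera housing, so I'll turn the camera side away by another 0.59 rad or so before going down.

Call:
arm_command:
  deltas:
    - [0,0,0,0.148]
    - [0,0,0,0.148]
    - [0,0,0,0.148]
    - [0,0,0,0.148]
    - [0,0,0,0]

```text
t: 10.25
ee_pos: [570.7, 165.4, 146.0]
orientation: [1.311, 1.134, -1.304]
ft_force: [-1.3, 0.2, -0.3]
width: 0.8
```

```bash
python3 - <<'E'
from h import *
import pickle
print(onz('wrist',(314,264),48,pickle.load(open('w6.pkl','rb'))))
goto([561,158,48])
c=ctrl.get_calibration('wrist'); cv2.imwrite('pics/w7.png',ctrl.get_image('wrist')[:,:,::-1]);pickle.dump(c,open('w7.pkl','wb'))
print(proj('wrist',[[561,158,48]],c))
E
```

```text
[560.70886095 159.72460542  48.        ]
t 10.25 ee [570.7 165.4 146. ] F [-1.3  0.2 -0.3] w 0.8 delta mm [73.  -9.2  8.6] tooly az -0.136 case y az 1.795 q6 0.4 toolx [ 0.008 -0.002 -1.   ]
[[303.28881896 268.36845097]]
```

View pics/w7.png

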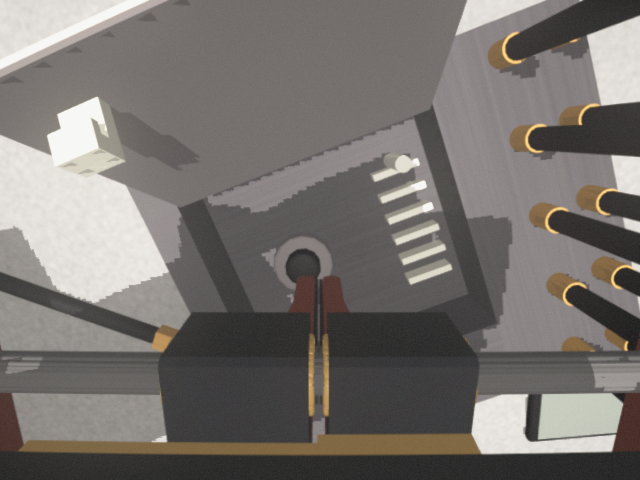

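Call:
arm_command:
  deltas:
    - [0,-0.009,0.008,0]
    - [0.025,0,0,0]
    - [0.025,0,0,0]
    - [0,0,0,0]

```text
t: 10.7
ee_pos: [561.5, 157.8, 99.0]
orientation: [1.302, 1.141, -1.285]
ft_force: [-0.4, 0.6, -0.3]
width: 0.4
```

```bash
python3 - <<'E'
from h import *
goto([560.8,158.5,48])
s=ctrl.get_image('scene')[:,:,::-1]; cv2.imwrite('pics/s8.png',cv2.resize(s[180:380,270:450],None,fx=3,fy=3,interpolation=2))
E
```

```text
t 10.7 ee [561.5 157.8  99. ] F [-0.4  0.6 -0.3] w 0.4 delta mm [26.  -1.1 -0.6] tooly az -0.117 case y az 1.795 q6 0.38 toolx [ 0.014 -0.001 -1.   ]
```

View pics/s8.png

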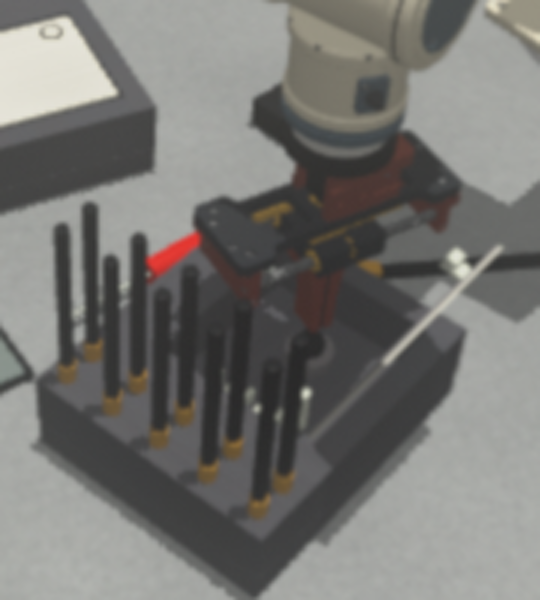

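Call:
arm_command:
  deltas:
    - [0.015,-0.001,0,0]
    - [0.007,0,0,0]
    - [0.003,0,0,0]
    - [0.002,0,0,0]

```text
t: 11.15
ee_pos: [563.3, 158.4, 74.8]
orientation: [1.304, 1.139, -1.277]
ft_force: [-1.0, -1.3, 3.8]
width: 0.1
```

Call:
arm_command:
  deltas:
    - [0.003,0,0,0]
    - [0.003,0,0,0]

```text
t: 11.35
ee_pos: [563.6, 158.5, 70.6]
orientation: [1.304, 1.14, -1.277]
ft_force: [-12.9, -2.4, 44.0]
width: -0.0
```

```bash
python3 - <<'E'
from h import *
import pickle
goto([560.8,158.5,48])
c=ctrl.get_calibration('wrist'); cv2.imwrite('pics/w9.png',ctrl.get_image('wrist')[:,:,::-1]);pickle.dump(c,open('w9.pkl','wb'))
s=ctrl.get_image('scene')[:,:,::-1]; cv2.imwrite('pics/s9.png',cv2.resize(s[180:380,270:450],None,fx=3,fy=3,interpolation=2))
E
```

```text
t 11.35 ee [563.6 158.5  70.6] F [-12.9  -2.4  44. ] w -0.0 delta mm [-2.5 -2.7  0.3] tooly az -0.115 case y az 1.795 q6 0.38 toolx [ 0.02   0.001 -1.   ]
```

View pics/w9.png

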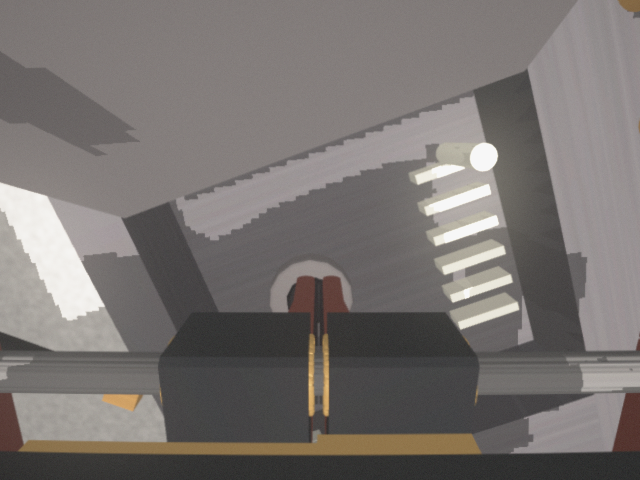

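View pics/s9.png

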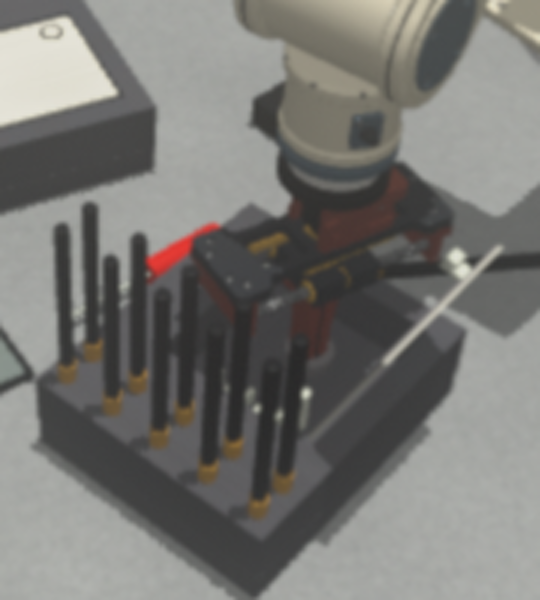

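The force rose sharply to 44 N with the tip only about 2.4 mm below the button's nominal top. I was about 3 mm off-centre, so this may be the collar. I'll back off and check.

Call:
arm_command:
  deltas:
    - [-0.01,0,0,0]
    - [-0.012,-0.003,0,0]
    - [-0.002,0,0,0]

```text
t: 11.75
ee_pos: [560.7, 159.0, 97.1]
orientation: [1.305, 1.138, -1.275]
ft_force: [-0.5, -0.4, -0.3]
width: 0.7
```

```bash
python3 - <<'E'
from h import *
import pickle
goto([560.8,158.5,48])
i=cv2.imread('pics/w7.png')[225:305,255:355]; a=cv2.resize(i,None,fx=6,fy=6,interpolation=2)
cv2.imwrite('pics/w7c.png',a)
c=ctrl.get_calibration('wrist'); w=ctrl.get_image('wrist')[:,:,::-1]
cv2.imwrite('pics/w10.png',cv2.resize(w[220:330,240:400],None,fx=5,fy=5,interpolation=2))
i=cv2.imread('pics/s5f.png')[270:320,340:400]; cv2.imwrite('pics/s5c.png',cv2.resize(i,None,fx=10,fy=10,interpolation=2))
cc=ctrl.get_calibration('scene')
E
```

```text
t 11.75 ee [560.7 159.   97.1] F [-0.5 -0.4 -0.3] w 0.7 delta mm [24.1 -0.3  0.6] tooly az -0.114 case y az 1.795 q6 0.38 toolx [ 0.022  0.001 -1.   ]
```

View pics/w7c.png

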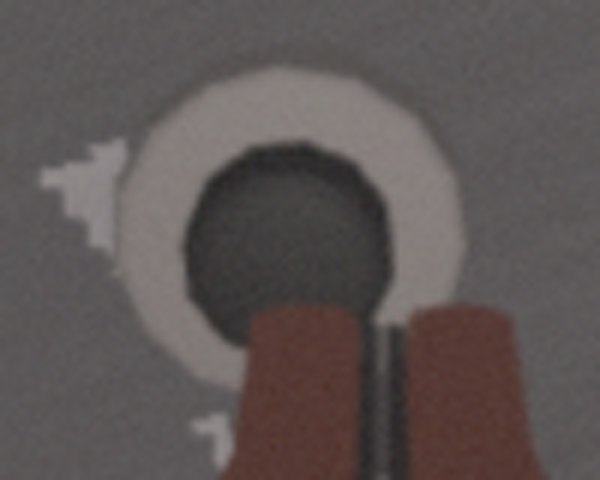

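View pics/w10.png

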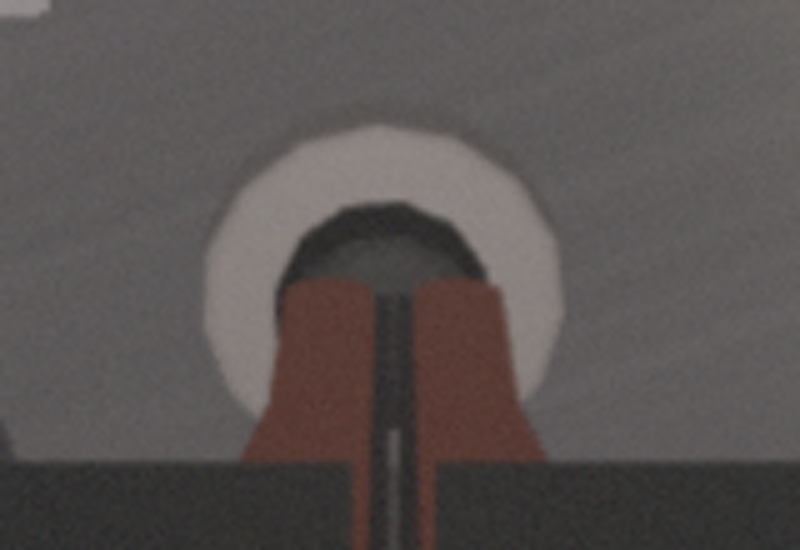

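View pics/s5c.png

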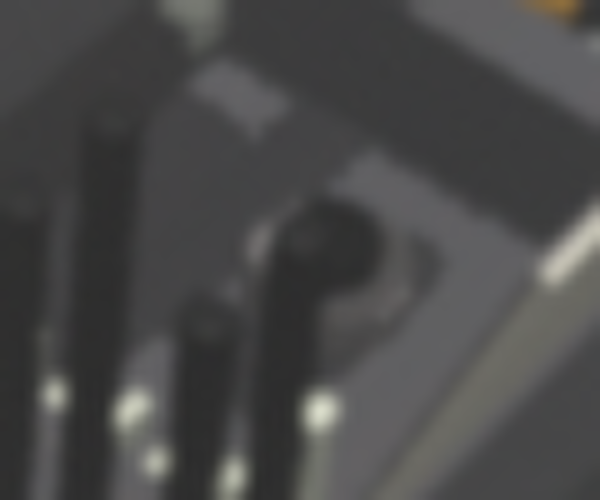

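Call:
arm_command:
  deltas:
    - [0.015,0,0,0]
    - [0.006,0,0,0]
    - [0,0,0,0]

```text
t: 12.1
ee_pos: [561.5, 159.2, 73.7]
orientation: [1.306, 1.138, -1.274]
ft_force: [1.5, 1.2, 2.6]
width: 0.3
```

Call:
arm_command:
  deltas:
    - [0.002,0,0,0]

```text
t: 12.2
ee_pos: [561.6, 159.2, 71.2]
orientation: [1.305, 1.138, -1.275]
ft_force: [-0.7, -0.5, 14.1]
width: 0.4
```

Call:
arm_command:
  deltas:
    - [0.002,0,0,0]

```text
t: 12.3
ee_pos: [561.8, 159.3, 70.6]
orientation: [1.305, 1.139, -1.275]
ft_force: [-12.2, -2.6, 43.1]
width: 0.3
```

Call:
arm_command:
  deltas:
    - [0.002,0,0,0]

```text
t: 12.4
ee_pos: [561.8, 159.3, 70.8]
orientation: [1.304, 1.139, -1.276]
ft_force: [-10.4, -2.8, 34.3]
width: 0.2
```

```bash
python3 - <<'E'
from h import *
import pickle
c=pickle.load(open('w7.pkl','rb'))
th=np.linspace(0,2*np.pi,60)
def ext(r,z,ctr):
    P=np.c_[ctr[0]+r*np.cos(th),ctr[1]+r*np.sin(th),0*th+z]; p=proj('wrist',P,c); return p.min(0),p.max(0)
off=lambda u,v:((u+.5)/6-.5+255,(v+.5)/6-.5+225)
print('obs collar L,top',off(118,67),'R',off(466,67),'button L,top',off(184,140),'R',off(394,140))
for z in (34,38,42,46,48,51): print(z,'collar',*[x.round(1) for x in ext(19,z,(560.8,159))],'button',*[x.round(1) for x in ext(11,z,(560.8,159))])
cv2.imwrite('pics/w11.png',cv2.resize(ctrl.get_image('wrist')[220:340,240:400,::-1],None,fx=5,fy=5,interpolation=2))
s=ctrl.get_image('scene')[:,:,::-1]; cv2.imwrite('pics/s11.png',cv2.resize(s[270:320,340:400],None,fx=10,fy=10,interpolation=2))
o,R=st(); print(o['ee_pos'],o['ft_force'],o['moment'],o['joint_torque'])
E
```

```text
obs collar L,top (274.25, 235.75) R (332.25, 235.75) button L,top (285.25, 247.91666666666666) R (320.25, 247.91666666666666)
34 collar [274.  231.6] [332.6 287.6] button [286.4 243.8] [320.3 276.2]
38 collar [273.4 233.1] [332.9 289.9] button [286.  245.4] [320.4 278.3]
42 collar [272.8 234.6] [333.2 292.1] button [285.5 247.1] [320.5 280.4]
46 collar [272.1 236.1] [333.5 294.5] button [285.1 248.8] [320.6 282.6]
48 collar [271.8 236.9] [333.6 295.7] button [284.8 249.7] [320.6 283.7]
51 collar [271.3 238.1] [333.8 297.6] button [284.5 251. ] [320.7 285.4]
[561.76526597 159.28316602  70.87377279] [-8.89425105 -2.0101476  29.52543727] [-0.50640663  1.50724109 -0.04042418] [-1.79455541e-01 -4.08498251e+01 -1.70023531e+01  3.25169298e-02
 -2.76715860e+00 -4.00649471e-03]
```

View pics/w11.png

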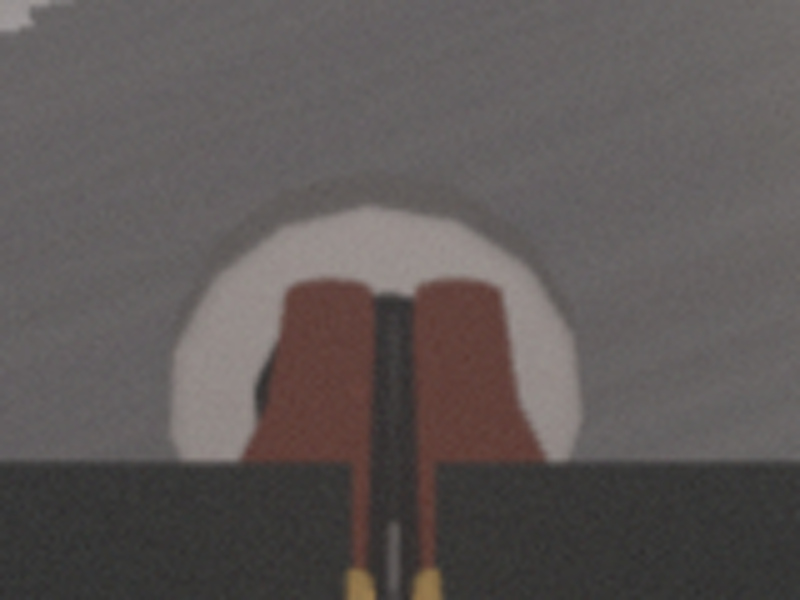

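View pics/s11.png

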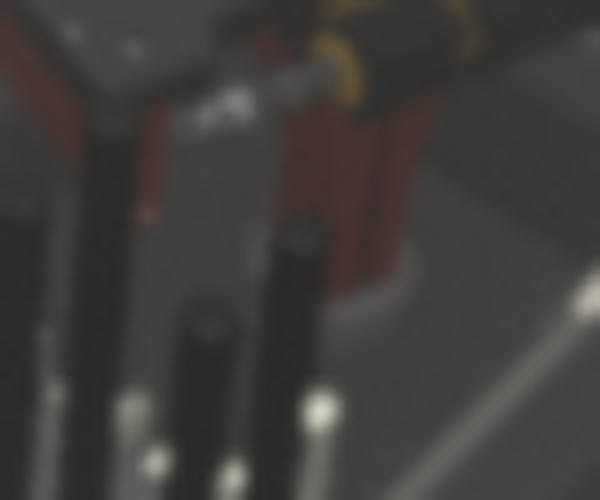

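The force curve shows a hard stop at tip z of about 45.7. The closed fingertips are about 20×20 mm and wider than the button at their corners, so they may be bearing on the collar. I'll back off and press with one finger instead, using a small opening.

Call:
arm_command:
  deltas:
    - [-0.01,0,0,0]
    - [-0.02,0,0,0]
    - [0,-0.014,0,0]
    - [0,0,0,0]
  hand: 0.02

```text
t: 12.9
ee_pos: [546.8, 160.6, 101.7]
orientation: [1.304, 1.139, -1.276]
ft_force: [0.4, -1.0, -0.6]
width: 19.6
```

```bash
cat >> h.py <<'E'
def goto2(tip,yo):
    o,R=st(); p=o['ee_pos']+25*R[:,0]+yo*R[:,1]
    print('t',round(o['t'],2),'tip',p.round(1),'F',o['ft_force'].round(1),'w',round(o['width'],1),'delta',(R.T@(np.array(tip)-p)).round(1),'tilt',R[:,0].round(3))
E
python3 - <<'E'
from h import *
goto2([560.2,159,48],15)
cv2.imwrite('pics/w12.png',cv2.resize(ctrl.get_image('wrist')[220:330,240:400,::-1],None,fx=5,fy=5,interpolation=2))
E
```

```text
t 12.9 tip [562.2 158.9  77. ] F [ 0.4 -1.  -0.6] w 19.6 delta [28.9 -2.6  0.3] tilt [ 0.021  0.001 -1.   ]
```

View pics/w12.png

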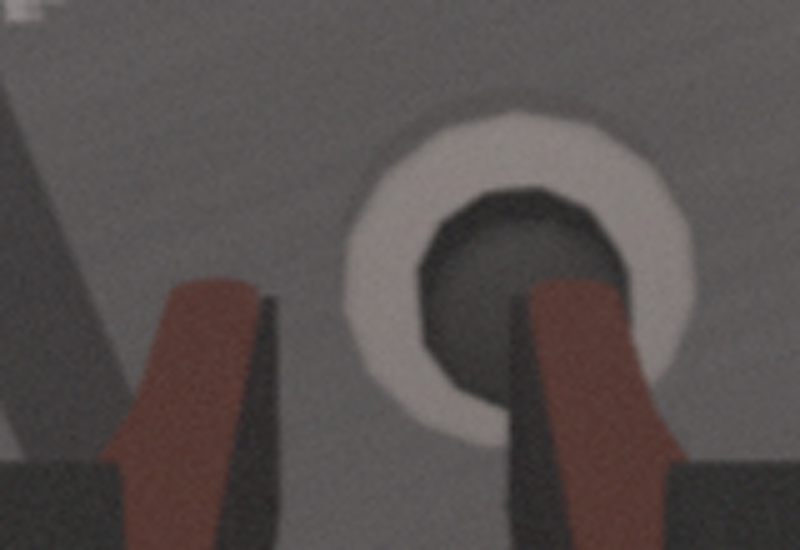

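Call:
arm_command:
  deltas:
    - [0.008,-0.0026,0,0]
    - [0.012,0,0,0]
    - [0.003,0,0,0]
    - [0,0,0,0]

```text
t: 13.35
ee_pos: [547.2, 161.1, 75.4]
orientation: [1.306, 1.138, -1.275]
ft_force: [0.2, 0.7, 2.9]
width: 19.9
```

```bash
python3 - <<'E'
from h import *
goto2([560.2,159,48],15)
E
```

```text
t 13.35 tip [562.6 159.4  50.8] F [0.2 0.7 2.9] w 19.9 delta [ 2.7 -2.4  0.7] tilt [ 0.023  0.001 -1.   ]
```

Call:
arm_command:
  deltas:
    - [-0.002,-0.003,0,0]
    - [0,-0.001,0,0]

```text
t: 13.55
ee_pos: [543.8, 161.5, 77.0]
orientation: [1.306, 1.137, -1.275]
ft_force: [0.7, -0.2, 1.7]
width: 20.2
```

```bash
python3 - <<'E'
from h import *
goto2([560.2,159,48],15)
E
```

```text
t 13.55 tip [559.2 159.8  52.4] F [ 0.7 -0.2  1.7] w 20.2 delta [4.4 1.  0.7] tilt [ 0.023  0.001 -1.   ]
```

Call:
arm_command:
  deltas:
    - [0.002,0.0005,0.0005,0]

```text
t: 13.65
ee_pos: [544.1, 161.1, 75.3]
orientation: [1.306, 1.138, -1.274]
ft_force: [-1.4, 2.4, 2.4]
width: 19.9
```

Call:
arm_command:
  deltas:
    - [0.002,0,0.0003,0]

```text
t: 13.75
ee_pos: [544.1, 161.0, 73.6]
orientation: [1.307, 1.138, -1.274]
ft_force: [-1.4, 2.1, 3.9]
width: 20.0
```

Call:
arm_command:
  deltas:
    - [0.002,0,0,0]

```text
t: 13.85
ee_pos: [544.1, 161.1, 71.7]
orientation: [1.307, 1.138, -1.274]
ft_force: [-1.0, 0.6, 4.2]
width: 20.0
```

Call:
arm_command:
  deltas:
    - [0.002,0,0,0]

```text
t: 13.95
ee_pos: [544.3, 161.2, 70.4]
orientation: [1.307, 1.138, -1.274]
ft_force: [-7.7, -1.7, 27.8]
width: 20.0
```

```bash
python3 - <<'E'
from h import *
goto2([560.2,159,48],15)
E
```

```text
t 13.95 tip [559.8 159.5  45.8] F [-7.7 -1.7 27.8] w 20.0 delta [-2.2  0.5  0.5] tilt [ 0.024  0.002 -1.   ]
```

```bash
python3 - <<'E'
from h import *
import pickle
pickle.dump(ctrl.get_calibration('wrist'),open('w13.pkl','wb'))
w=ctrl.get_image('wrist')[:,:,::-1]; cv2.imwrite('pics/w13f.png',w)
cv2.imwrite('pics/w13.png',cv2.resize(w[230:340,250:380],None,fx=6,fy=5.4,interpolation=2))
E
```

```text
(no output)
```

View pics/w13.png

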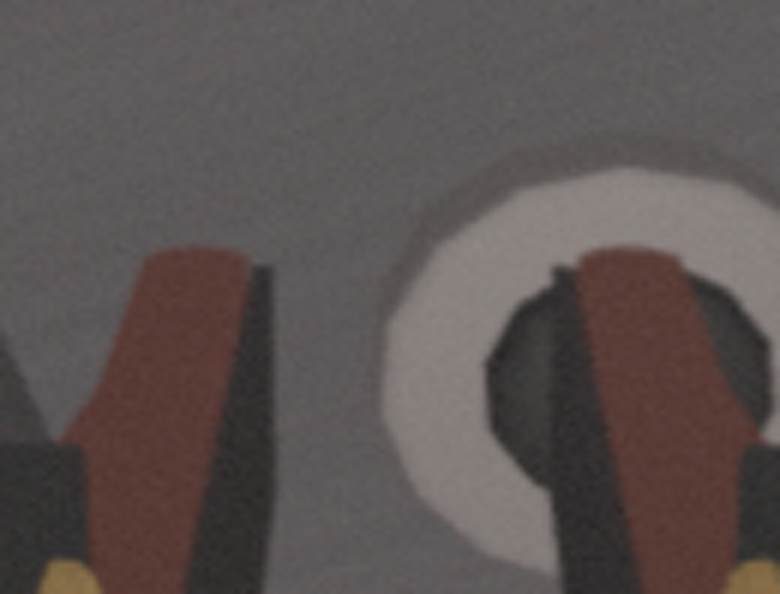

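```bash
python3 - <<'E'
from h import *
import pickle
c=pickle.load(open('w13.pkl','rb'))
o,R=st()
for z in(-10,0,10):
  for y in (10,20): print('tip',z,y,proj('wrist',[o['ee_pos']+25*R[:,0]+y*R[:,1]+z*R[:,2]],c).round(1))
th=np.linspace(0,2*np.pi,90)
def ext(r,z,ctr):
    P=np.c_[ctr[0]+r*np.cos(th),ctr[1]+r*np.sin(th),0*th+z]; p=proj('wrist',P,c); return p.min(0).round(1),p.max(0).round(1)
for z in(36,38,40,42,44,46,48): print(z,'b',*ext(11,z,(560.2,159)),'col',*ext(19,z,(560.2,159)))
print('obs collar left',250+380/6,'top',230+166/5.4,'bottom',230+580/5.4)
E
```

```text
tip -10 10 [[342.1 281. ]]
tip -10 20 [[365.5 281. ]]
tip 0 10 [[341.7 302.7]]
tip 0 20 [[364.8 302.7]]
tip 10 10 [[341.4 323.8]]
tip 10 20 [[364.1 323.8]]
36 b [328.  272.3] [375.9 317.2] col [310.5 255.2] [393.2 332.8]
38 b [328.2 273.7] [376.6 319. ] col [310.6 256.5] [394.1 334.8]
40 b [328.4 275.2] [377.3 320.9] col [310.6 257.8] [395.  336.9]
42 b [328.6 276.6] [378.1 322.8] col [310.6 259.1] [396.  338.9]
44 b [328.9 278.2] [378.8 324.8] col [310.6 260.5] [396.9 341.1]
46 b [329.1 279.7] [379.6 326.8] col [310.7 261.8] [397.9 343.2]
48 b [329.3 281.3] [380.4 328.9] col [310.7 263.2] [398.9 345.4]
obs collar left 313.3333333333333 top 260.74074074074076 bottom 337.4074074074074
```

View pics/w13f.png

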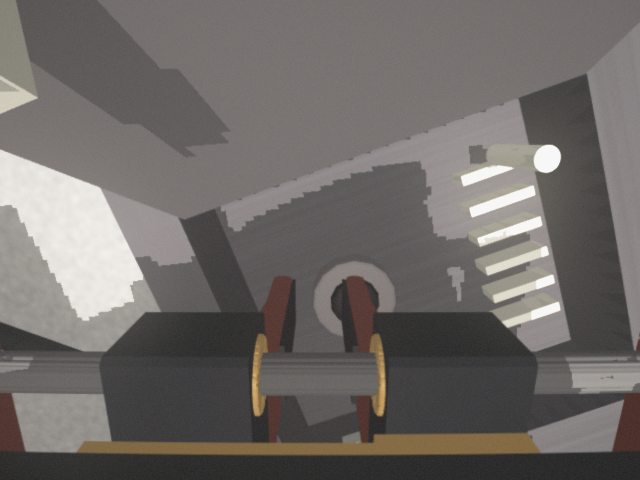

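Call:
arm_command:
  deltas:
    - [-0.006,0,0.001,0]
    - [-0.004,0,0.002,0]
    - [0,0,0,0]
    - [0,0,0,0]

```text
t: 14.4
ee_pos: [543.6, 157.8, 80.9]
orientation: [1.307, 1.137, -1.274]
ft_force: [0.2, -0.2, -0.5]
width: 20.2
```

```bash
python3 - <<'E'
from h import *
goto2([560.2,159,48],15)
E
```

```text
t 14.4 tip [559.1 156.1  56.3] F [ 0.2 -0.2 -0.5] w 20.2 delta [ 8.3  0.5 -3. ] tilt [ 0.024  0.002 -1.   ]
```

Call:
arm_command:
  deltas:
    - [0.003,0,0,0]
    - [0,0,0,0]

```text
t: 14.6
ee_pos: [543.4, 157.6, 77.1]
orientation: [1.306, 1.137, -1.274]
ft_force: [-0.0, 0.4, 1.6]
width: 19.9
```

Call:
arm_command:
  deltas:
    - [0.002,0,0,0]
    - [0,0,0,0]

```text
t: 14.8
ee_pos: [543.5, 157.6, 74.7]
orientation: [1.306, 1.138, -1.275]
ft_force: [-0.7, -0.6, 2.8]
width: 19.8
```

Call:
arm_command:
  deltas:
    - [0.002,0,0,0]
    - [0,0,0,0]

```text
t: 15.0
ee_pos: [543.5, 157.6, 72.6]
orientation: [1.306, 1.138, -1.275]
ft_force: [-1.6, 0.7, 4.3]
width: 20.2
```

```bash
python3 - <<'E'
from h import *
goto2([560.2,159,48],15)
E
```

```text
t 15.0 tip [559.  155.9  47.9] F [-1.6  0.7  4.3] w 20.2 delta [-0.   0.8 -3.2] tilt [ 0.023  0.001 -1.   ]
```

The settled readings climb steadily: -0.5 N at tip z 56.3, 1.6 N at 52.5, 2.8 N at 50.1 and 4.3 N at 47.9. A hard stop near 45.8 then fits about 6 mm of button travel starting around 52. One more full press at this centring, then release.

Call:
arm_command:
  deltas:
    - [0.002,0,0,0]
    - [0.002,0,0,0]

```text
t: 15.2
ee_pos: [543.8, 157.7, 70.2]
orientation: [1.306, 1.138, -1.275]
ft_force: [-10.8, -2.1, 36.9]
width: 20.3
```

Call:
arm_command:
  deltas:
    - [0.002,0,0,0]

```text
t: 15.3
ee_pos: [543.8, 157.7, 70.3]
orientation: [1.306, 1.137, -1.275]
ft_force: [-10.4, -2.7, 34.4]
width: 20.0
```

Call:
arm_command:
  deltas:
    - [0.002,0,0,0]

```text
t: 15.4
ee_pos: [543.8, 157.7, 70.4]
orientation: [1.306, 1.137, -1.274]
ft_force: [-9.0, -1.8, 27.4]
width: 19.6
```

```bash
python3 - <<'E'
from h import *
goto2([560.2,159,48],15)
E
```

```text
t 15.4 tip [559.2 156.   45.8] F [-9.  -1.8 27.4] w 19.6 delta [-2.2  0.7 -3.1] tilt [ 0.023  0.001 -1.   ]
```

```bash
python3 - <<'E'
from h import *
o,R=st(); print(o['ft_force'],o['moment'])
pts=[]
s=ctrl.get_image('scene')[:,:,::-1]; cv2.imwrite('pics/s14.png',cv2.resize(s[180:380,270:450],None,fx=3,fy=3,interpolation=2))
w=ctrl.get_image('wrist')[:,:,::-1]; cv2.imwrite('pics/w14.png',cv2.resize(w[230:340,250:380],None,fx=6,fy=5.4,interpolation=2))
E
```

```text
[-9.03556113 -1.76816242 27.36140393] [-0.52534638  1.14626397 -0.08028595]
```

View pics/s14.png

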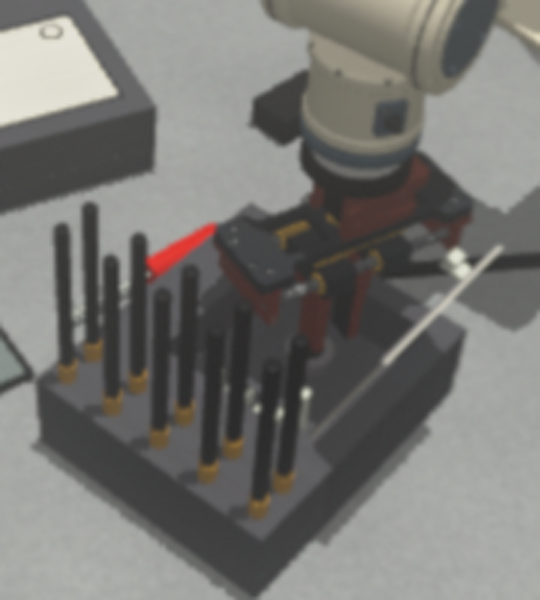

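View pics/w14.png

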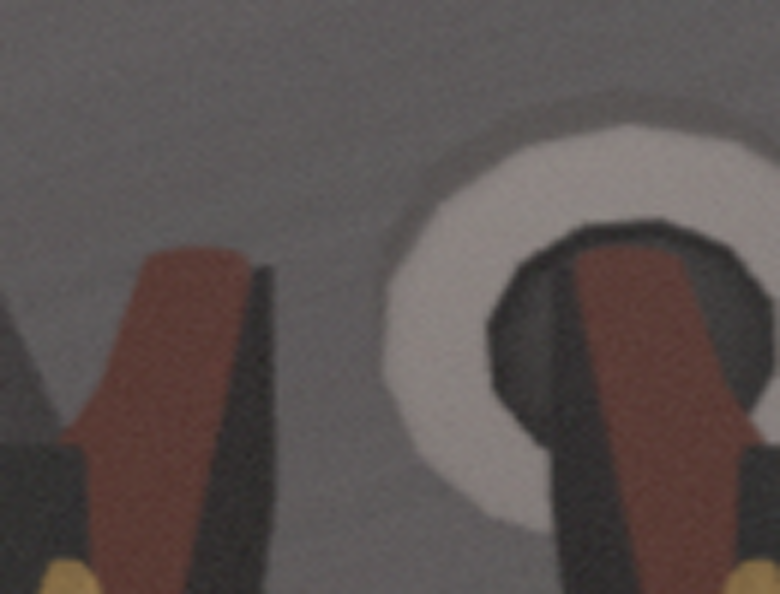

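Call:
arm_command:
  deltas:
    - [-0.005,0,0,0]
    - [-0.004,0.0005,-0.0017,0]
    - [0,0,0,0]

```text
t: 15.8
ee_pos: [544.5, 159.4, 80.6]
orientation: [1.307, 1.137, -1.273]
ft_force: [0.4, 0.3, 0.2]
width: 19.9
```

```bash
python3 - <<'E'
from h import *
goto2([560.2,157.8,48],15)
w=ctrl.get_image('wrist')[:,:,::-1]; cv2.imwrite('pics/w15.png',cv2.resize(w[230:340,250:380],None,fx=6,fy=5.4,interpolation=2))
E
```

```text
t 15.8 tip [560.  157.7  56. ] F [0.4 0.3 0.2] w 19.9 delta [ 8. -0. -0.] tilt [ 0.025  0.002 -1.   ]
```

View pics/w15.png

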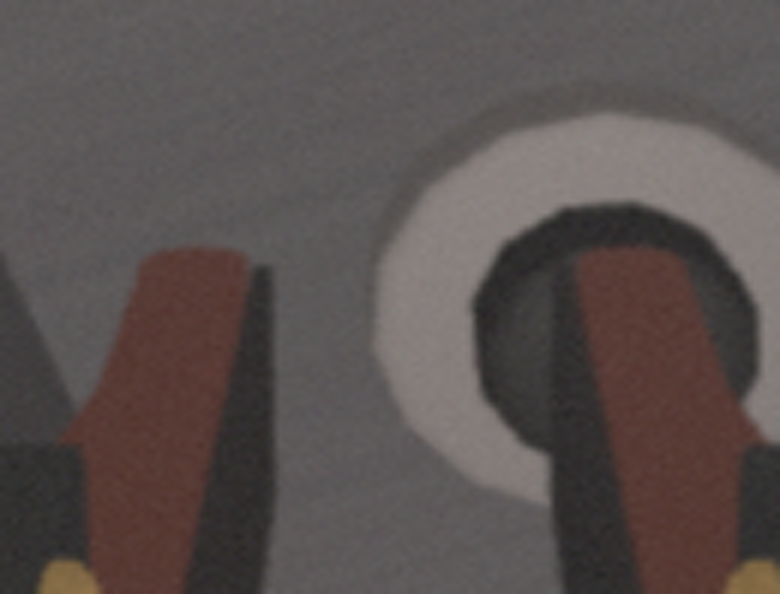

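Centred now, in line with the estimate. Pressing.

Call:
arm_command:
  deltas:
    - [0.004,0,0,0]
    - [0.003,0,0,0]
    - [0.001,0,0,0]
    - [0,0,0,0]

```text
t: 16.25
ee_pos: [544.5, 159.4, 70.9]
orientation: [1.306, 1.137, -1.274]
ft_force: [-2.5, -0.9, 9.7]
width: 20.1
```

Call:
arm_command:
  deltas:
    - [0.002,0,0,0]
    - [0.002,0,0,0]

```text
t: 16.45
ee_pos: [544.8, 159.5, 70.2]
orientation: [1.306, 1.137, -1.274]
ft_force: [-11.5, -3.0, 35.8]
width: 20.1
```

Call:
arm_command:
  deltas:
    - [0.0025,0,0,0]

```text
t: 16.55
ee_pos: [544.8, 159.5, 70.2]
orientation: [1.306, 1.137, -1.274]
ft_force: [-11.4, -3.0, 37.3]
width: 20.0
```

```bash
python3 - <<'E'
from h import *
goto2([560.2,157.8,48],15)
o,R=st(); print(o['ft_force'],o['moment'])
w=ctrl.get_image('wrist')[:,:,::-1]; cv2.imwrite('pics/w16.png',cv2.resize(w[230:340,250:380],None,fx=6,fy=5.4,interpolation=2))
E
```

```text
t 16.55 tip [560.3 157.8  45.6] F [-11.4  -3.   37.3] w 20.0 delta [-2.4 -0.1  0. ] tilt [ 0.023  0.001 -1.   ]
[-11.41728985  -2.99873906  37.2988304 ] [-0.63986272  1.47875835 -0.0802588 ]
```

View pics/w16.png

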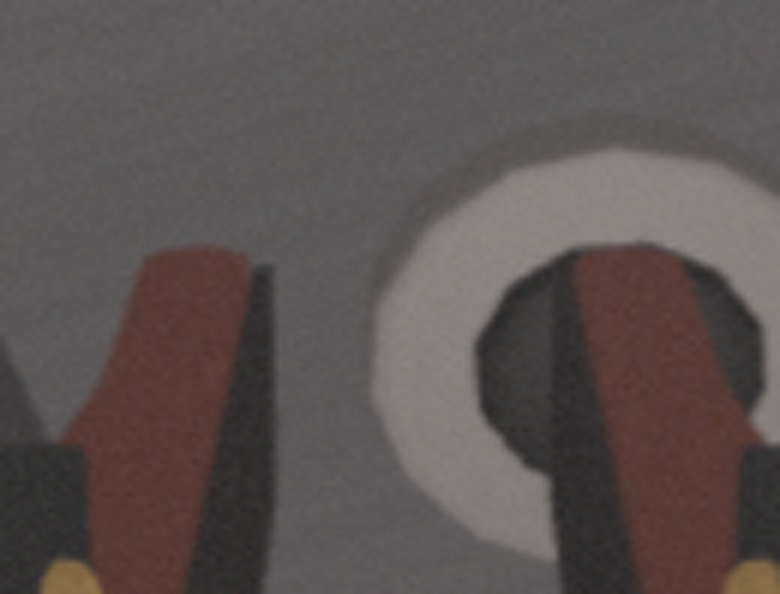

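The stop is the same with the finger centred. The visible side wall of the button shrinks from about 6.5 px to 2 px, which is roughly 6 mm of travel, and it still stands proud of the collar. So the button is bottoming, not the collar. Retreating.

Call:
arm_command:
  deltas:
    - [-0.01,0,0,0]
    - [-0.03,0,0,0]
    - [-0.04,0,0,0]
    - [-0.045,0,0,0]
    - [-0.045,0,0,0]
    - [0,-0.04,0.02,0]
    - [0,-0.04,0.02,0]
    - [0,-0.04,0.02,0]
    - [0,0,0,0]

```text
t: 17.5
ee_pos: [409.9, 111.9, 241.7]
orientation: [1.303, 1.139, -1.278]
ft_force: [0.5, -0.4, -0.2]
width: 20.0
```

```bash
python3 - <<'E'
from h import *
goto2([560.2,157.8,48],15)
cv2.imwrite('pics/s17.png',ctrl.get_image('scene')[:,:,::-1])
cv2.imwrite('pics/w17.png',ctrl.get_image('wrist')[:,:,::-1])
cv2.imwrite('pics/t17.png',ctrl.get_image('top')[:,:,::-1])
E
```

```text
t 17.5 tip [425.3 110.2 217. ] F [ 0.5 -0.4 -0.2] w 20.0 delta [171.6 125.2 -62.4] tilt [ 0.02  0.   -1.  ]
```

View pics/s17.png

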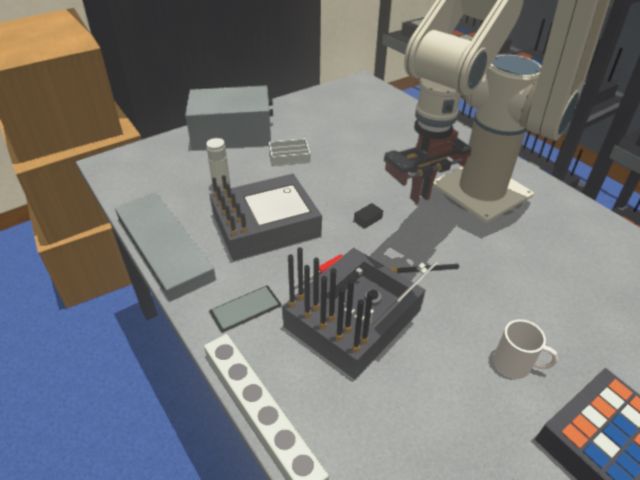

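View pics/t17.png

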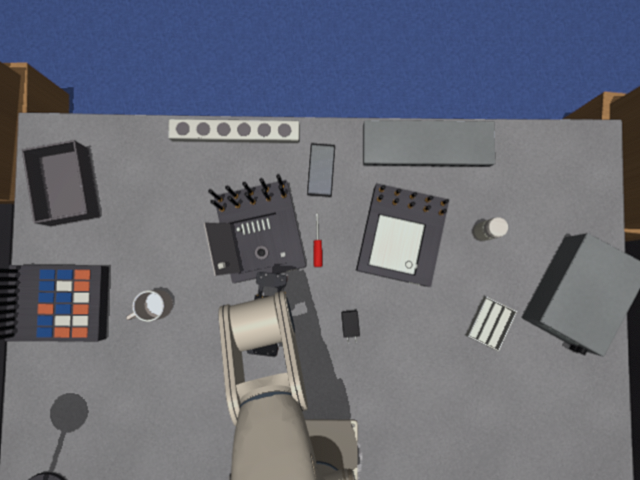

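View pics/w17.png

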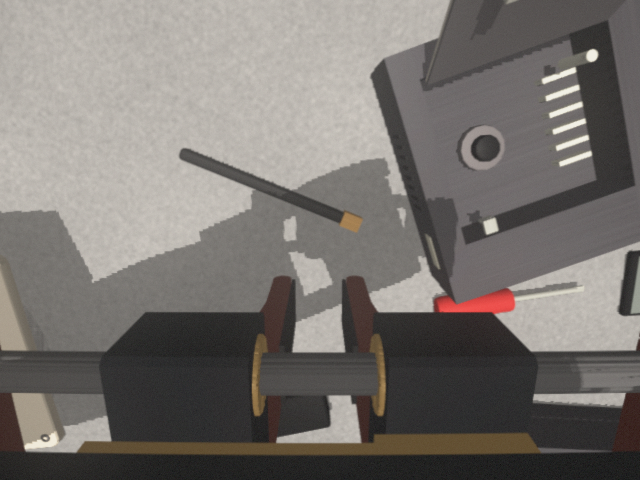

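Everything looks right, but the stop is about 4 mm above what the given heights imply, so I'll check the press depth more closely in the saved crops before handing in.

```bash
python3 - <<'E'
import cv2,numpy as np
a=[cv2.imread(f'pics/{n}.png')[150:594,340:780] for n in('w15','w16')]
o=np.hstack(a).astype(float); o=np.clip((o-20)*2.8,0,255).astype(np.uint8)
cv2.imwrite('pics/cmp.png',cv2.resize(o,(800,404)))
E
```

```text
(no output)
```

View pics/cmp.png

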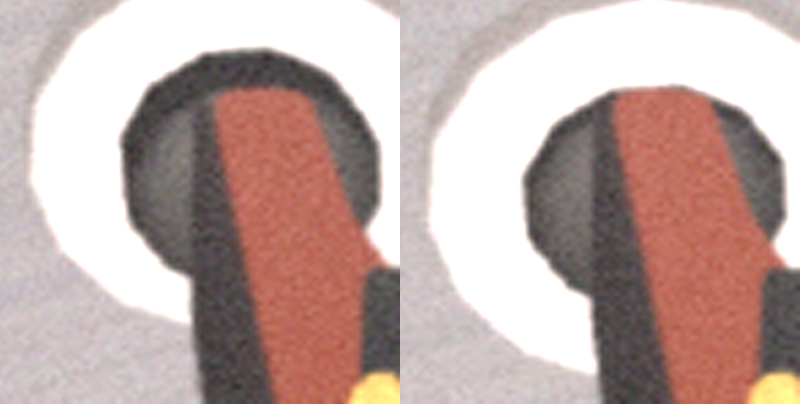

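The button's side wall shrinks by about 5–6 px between released and pressed, at about 0.75 px/mm. That matches the full 6 mm and rules out a 2 mm press. Handing in.

```bash
python3 -c "
from workcell import ctrl
print(ctrl.close_job())"
```

```text
the job is handed in; nothing more can be done
None
```

I reset the tall-aerial bank and handed the job in at about 17.7 s; the hand-in reports no verdict. The one open question is how deep the button went, covered last below.

**What I did**
- **Lid release:** I pressed the round mark down to its stop, about 5 mm and 30 N at the end. The lid sprang ajar when I let go.
- **Opening:** I pushed the free edge up and over with the closed fingertips, about 45 mm along from the striker. It fell back and stayed open.
- **Button:** I pressed it to its hard stop several times. The last press used a single finger centred on the button. Then I lifted clear to the side.

**Final checks**
- The last scene, top and wrist pictures show the lid still open past upright and the button standing up.
- The short bank is still shut, and every bystander looks to be in its place.
- The wrist force was near zero, so the robot was touching nothing.

**One check disagreed:** the button's stop came at a fingertip height of about 45.7 mm, where the given sizes put it at 42 mm.
- **Force:** it rose gradually from about 52 mm down, which fits the full 6 mm of travel.
- **Picture:** the button's visible side wall shrank by an amount matching about 6 mm, and the button still stood above its collar.

From those two I took it as fully pressed, but I could not read the button's travel directly.

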